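# Shade the upturned lens, then hold the bearing ball over it

### The job

Slide the blue collar over the upturned lens barrel until it sits fully home on the white housing and let go of it. Then pick up the orange tray by its black grip, without touching the loose steel ball or letting it leave its pocket, and finish still holding the tray still and level in the air, with the ball straight above the lens, its centre about 75 mm over the lens face. The tray must not touch the lens unit or the collar; leave the grey collar, the dish, the bottle, the jar and the pen where they are.

Things in the scene. Friction and masses are not known exactly. Their poses are not given: they have to be found in the camera images.
- collar_center (a point): Centre (half-way up) of the blue plastic collar, an upright tube open at both ends: 46 mm outside and 36 mm inside diameter, 40 mm tall, about 40 g, loose, standing upright on the table. z is its axis.
- spare_collar_center (a point): Centre of the grey collar, same size as the blue one; a bystander. Blue and grey swap places from start to start.
- lens_top (a point): Centre of the flat top face of the lens barrel: a dark upright cylinder 32 mm in diameter that rises 50 mm out of a fixed white-and-blue housing. z points up along the barrel's axis. The barrel's top rim is rounded by 2 mm.
- lens_seat (a point): Centre of the barrel's foot, 50 mm below its top, on the housing's flat top, 45 mm above the table, where the collar's underside comes to rest (the collar's centre is then 20 mm above this point). The housing is 120 x 120 mm with its sides along this frame's x and y, fixed to the table; a knob sticks out 14 mm on its +y side below the top.
- tray_grip (a point): Point in the tray's grip, 47 mm above the table. Tray (0.2 kg): orange plate 130 (x) x 75 (y) x 8 mm on 3 mm feet; in its middle a black upright grip 36 mm (x) by 12 mm thick (y), from 11 to 63 mm above the table. Pinch it across its thickness (the tray's y). x points to the ball's end, z up. A brass block 22 x 22 x 14 mm at x = -44 mm balances the ball.
- tray_pocket (a point): Where the ball's centre belongs in the tray: 42 mm from the grip along the tray's +x, y = 0, 21.4 mm above the table (25.6 mm lower than the grip point). The pocket is a round through-hole of 14 mm in which the ball sits; it rolls out if the tray tips about 30 degrees or is jerked.
- ball_center (a point): Centre of the polished steel ball, 25 mm in diameter, about 64 g, loose in the tray's pocket.
- petri: Clear flat round dish with its lid on, 90 mm across, 16 mm tall, a bystander; origin at the centre of its underside.
- reagent: Brown bottle, 56 mm diameter, 110 mm tall, a bystander; origin at the centre of its underside.
- jar: Small white jar with a red cap, 44 mm diameter, 50 mm tall, a bystander; origin at the centre of its underside.
- pen: Black pen 12 mm thick and about 120 mm long lying on the table beyond the collars, a bystander; origin under its middle, x along it.
Things that resemble listed ones, but are neither listed nor needed, are in the scene too. There is more than one size of the part that bears tray_grip; the job needs the larger.

How it is judged:
By the outcome, as a careful person would: the job done as asked, in the order asked, and still so for the second after the job is handed in, while the arm keeps its last pose, push and grip.
It also fails if it takes over 72 s, if anything falls off the work surface, if the arm or the gripper's body presses on something with over 40 N, if the wrist force passes 120 N, or if a joint passes its speed limit or range.

### The arm

A 6-joint arm with a two-finger parallel gripper is mounted at the origin on the work surface. World frame = base frame: x ahead of the robot, y to its left, z up, the work surface at z = 0. Lengths are in mm, angles in rad, forces in N, time in s.
With the tool pointing down it reaches from about 350 to 975 mm from the base axis. Payload 7.1 kg.
Tool frame: the origin (TCP) lies at the very end of the fingers, on their centre line; the grasp point (between the pads) lies 19 mm behind it; z points along the fingers, y is the line along which they close (so a half turn about z gives the same grasp; the last joint's range is limited). The gripper opens to 88 mm and grips with 3 to 60 N. Pads are 20 mm wide; open, the fingers measure 115 mm over their backs; the gripper's body (75 mm by 178 mm) begins 61 mm behind the grasp point.
Start: joints at [-1.245, 0.423, 1.63, -0, 1.089, -0.019], TCP at [211.272, -588.191, 222.675] pointing down, gripper open.
Joint ranges: [-3, 3], [-0.9, 2.11], [0.09, 2.58], [-1.31, 4.45], [0.11, 2.69], [-2.54, 2.54]. Speed limits (rad/s): [2.39, 2.39, 3.01, 3.14, 3.14, 3.14].

### API

Orientations are given as a rotation vector (axis times angle).
In Python, from workcell import sensors, imaging, close_job gives the robot as it stands. The module is installed in compiled form; this text tells all that it offers.
- The arm moves only by the tool servo_tool, never from a script. Its argument "steps" is a list of rows, each a list of 3 entries, a list of its own where there are three numbers: the shift along the world's x, y, z in m, then the turn, a rotation vector about the world's x, y, z in degrees, then the opening, from -1 (shut) to 1 (fully open). A call has exactly 8 rows; each row shifts and turns the commanded pose from where the row before left it; what a row does not reach is not made up. A row lasts 1/12 s, in which the tool goes at most 41.7 mm and 7.16 degrees, less where a joint would pass 70% of its speed; a pose out of reach is approached as far as the arm can. A call is refused whole if a number of a shift passes 0.0417 or a number of a turn 7.16, either way. A call with a gripper value outside its range is refused whole. The fingers move at their own pace and stop on an object; the grip force is fixed at half the most. Time passes only in rows, so rows that do not move let the fingers close, or fill a call up. It gives the time, the measured TCP pose, the force, the opening and the grip force at its end, in the units of the state.
- sensors.get_obs(): the state, without advancing time (a new reading comes with each control period).
- imaging.get_image(name): name is "scene" or "top" or "wrist"; returns a dict with "color" (480x640x3 uint8, blue, green, red), "range_z" (480x640 float32, mm along the optical axis (not along the pixel's ray), 0 where there is no reading), "vertical_fov" (degrees; the focal length in pixels is half the picture's height over the tangent of half this angle, whatever the lens; pixels are square), "cx", "cy" (the principal point, pixels), "rvec" (rotation vector, rad) and "tvec" (3), from world to camera coordinates, as OpenCV has them; the wrist camera has in their place "tool_from_camera" (4x4, takes a point from camera to tool coordinates, whose origin is the TCP and whose axes are the flange's). Camera axes: x right, y down, z forward; pixel columns grow to the right and rows downward; lengths in mm; the calibration is good to about 2 mm. A picture is of the moment at which its call begins: read the wrist's pose just before it.
- close_job(): hands the job in; it is judged then, once.
The state is a dict: "t": time; "qpos": joint angles; "qvel": joint speeds; "joint_torque": joint torques, N m; "ee_pos": TCP position; "orientation": TCP orientation; "ft_force": force on the tool from outside, world axes, zero at the start; "moment": the same for the moment, N m; "width": finger opening in mm; "grasp_force": force on a finger pad.
Only numpy, scipy, OpenCV 4.12 (cv2) and the standard library are available. Lean on these libraries where they do the work, as an engineer would, in place of code of your own. Each camera call takes 0.05 s, during which the arm holds its last target. There are 200 camera calls.

## Working session

There is one attempt and no reset: what is moved stays moved. The work goes in short steps, Python scripts to look and compute and a tool call to move; the robot and the scene stay as the last step left them, time stands still between calls to the robot, and variables do not carry over. Pictures are saved under pics/ and viewed, at most 10 in all, crops included, and the job is handed in when it is done.

Besides the shell and the picture viewer there is one more tool, called by a JSON object that holds its "api" and its "payload". servo_tool: Moves the arm, as the interface text tells. Its arguments: {"type":"object","properties":{"steps":{"type":"array"}},"required":["steps"]}

```bash
mkdir -p pics
cat > h.py <<'E'
import numpy as np, cv2
from workcell import sensors, imaging
from scipy.spatial.transform import Rotation as R
def grab(name):
    s=sensors.get_obs(); im=imaging.get_image(name)
    f=240/np.tan(np.radians(im["vertical_fov"])/2)
    if name=="wrist":
        T=np.array(im["tool_from_camera"]); W=np.eye(4)
        W[:3,:3]=R.from_rotvec(s["orientation"]).as_matrix(); W[:3,3]=s["ee_pos"]; M=W@T
    else:
        Rm=R.from_rotvec(np.ravel(im["rvec"])).as_matrix(); M=np.eye(4); M[:3,:3]=Rm.T; M[:3,3]=-Rm.T@np.ravel(im["tvec"])
    return dict(c=im["color"],d=im["range_z"],f=f,cx=im["cx"],cy=im["cy"],M=M)
def ray(g,u,v): return g["M"][:3,:3]@np.array([(u-g["cx"])/g["f"],(v-g["cy"])/g["f"],1.])
def plane(g,u,v,z):
    r=ray(g,u,v); o=g["M"][:3,3]; return o+r*(z-o[2])/r[2]
def pt(g,u,v,n=2):
    p=g["d"][int(v)-n:int(v)+n+1,int(u)-n:int(u)+n+1]; p=p[p>0]
    return g["M"][:3,3]+ray(g,u,v)*np.median(p)
def cloud(g):
    v,u=np.mgrid[:480,:640]; d=g["d"]
    c=np.stack([(u-g["cx"])/g["f"]*d,(v-g["cy"])/g["f"]*d,d],-1)
    w=c@g["M"][:3,:3].T+g["M"][:3,3]; w[d<=0]=np.nan; return w
E
python3 - <<'E'
from h import *
print(sensors.get_obs())
for n in("scene","top"):
    g=grab(n); np.savez("/tmp/%s.npz"%n,**g); cv2.imwrite("pics/%s.png"%n,g["c"]); print(n,g["f"],g["M"].round(2),(g["d"]>0).mean())
E
```

```text
{'t': 0.0, 'qpos': array([-1.24499727e+00,  4.23849648e-01,  1.63071370e+00,  4.66081472e-05,
        1.08857936e+00, -1.89929138e-02]), 'qvel': array([ 5.81761483e-05,  5.00976523e-04,  1.31688159e-03,  1.34908671e-04,
       -4.29321208e-04,  8.60078763e-04]), 'joint_torque': array([ 9.30948408e-04, -5.44626367e+01, -2.73671436e+01,  6.43239263e-02,
        2.26484664e-02, -1.25785286e-04]), 'ee_pos': array([ 211.1091162 , -587.66331694,  221.8868841 ]), 'orientation': array([-3.09351397e+00, -5.38621849e-01,  3.07818010e-04]), 'ft_force': array([ 0.14042144, -0.11006041,  0.3121728 ]), 'moment': array([ 0.00421545, -0.07557174,  0.06201263]), 'grasp_force': 0.0, 'width': 87.43265731892974}
scene 436.57321292972915 [[ 3.60000e-01  6.30000e-01 -6.90000e-01  1.21993e+03]
 [ 9.30000e-01 -2.30000e-01  2.80000e-01 -1.97360e+02]
 [ 2.00000e-02 -7.40000e-01 -6.70000e-01  7.00750e+02]
 [ 0.00000e+00  0.00000e+00  0.00000e+00  1.00000e+00]] 0.9960286458333333
top 489.3506082037855 [[ 1.00000e-02 -9.70000e-01  2.30000e-01  3.07230e+02]
 [-1.00000e+00 -1.00000e-02  0.00000e+00  7.28100e+01]
 [-0.00000e+00 -2.30000e-01 -9.70000e-01  1.34157e+03]
 [ 0.00000e+00  0.00000e+00  0.00000e+00  1.00000e+00]] 0.9960872395833333
```

View pics/scene.png

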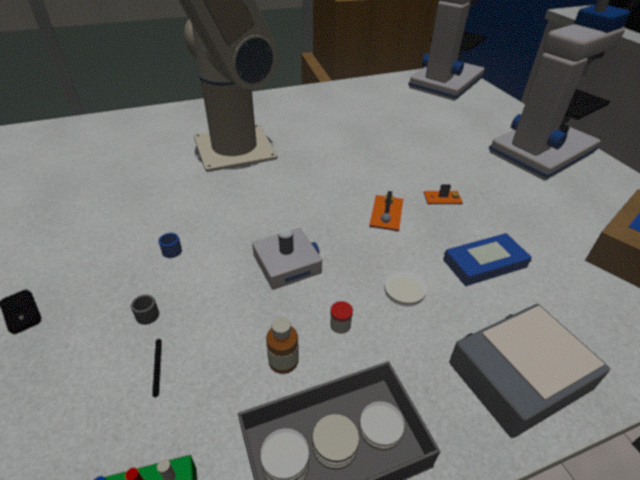

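View pics/top.png

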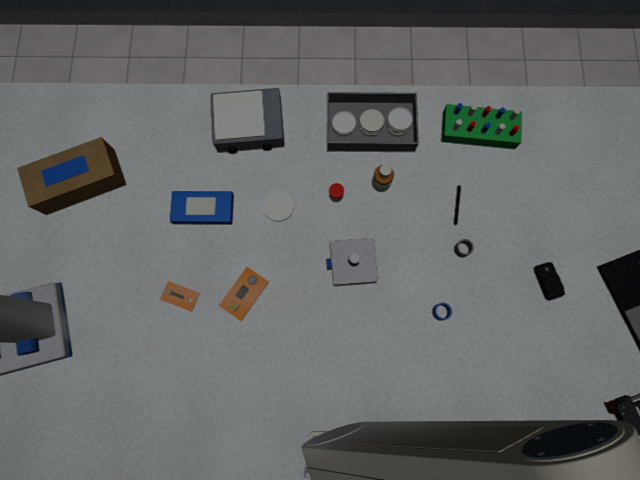

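The scene view shows the blue collar at (170,245), the grey one at (145,309), the lens at (286,240), the larger tray at (387,212) and the smaller at (443,196). In the top view they are at (442,312), (464,248), (354,259), (243,293) and (180,295). The larger orange tray, with the ball at about (252,281) in top, fits tray_grip. I'll confirm that with a crop while measuring.

Run:
```python
from h import *
S=dict(np.load("/tmp/scene.npz"));T=dict(np.load("/tmp/top.npz"))
def box(g,m,u0,u1,v0,v1):
    k=np.zeros((480,640),np.uint8);k[v0:v1,u0:u1]=1;k=k*m.astype(np.uint8)
    n,l,s,c=cv2.connectedComponentsWithStats(k); i=1+np.argmax(s[1:,4]); return l==i
def hsv(g): return cv2.cvtColor(g["c"],cv2.COLOR_BGR2HSV)
def rep(n,g,m,z):
    w=cloud(g);v,u=np.nonzero(m);p=w[m]; zz=p[:,2]; t=m.copy(); t[m]=abs(zz-z)<5
    v2,u2=np.nonzero(t)
    if len(u2)<5: print(n,"few",zz); return
    (c,sz,a)=cv2.minAreaRect(np.stack([u2,v2],1).astype(np.float32))
    xy=np.array([plane(g,a_,b_,z)[:2] for a_,b_ in zip(u2,v2)],np.float32)
    print(n,len(u),"z",np.nanpercentile(zz,[5,50,95]).round(1),"rectC@z",plane(g,*c,z).round(1),"rectworld",cv2.minAreaRect(xy))
for nm,g,bb,bl in(("scene",S,(155,185,230,260),(270,300,225,256)),("top",T,(428,458,298,326),(342,366,248,270))):
    h=hsv(g); blue=(h[...,0]>100)&(h[...,0]<130)&(h[...,1]>90)
    rep(nm+" collar",g,box(g,blue,*bb),40)
    w=cloud(g); k=box(g,abs(w[...,2]-95)<6,*bl); rep(nm+" lens",g,k,95)
    k=box(g,abs(w[...,2]-45)<6,bl[0]-40,bl[1]+40,bl[2]-40,bl[3]+40); rep(nm+" housing",g,k,45)
    org=(h[...,0]>5)&(h[...,0]<20)&(h[...,1]>130)&(h[...,2]>70)
    for lb,tb in(("big",(360,415,185,240) if nm=="scene" else (210,275,255,330)),("small",(418,470,180,215) if nm=="scene" else (150,205,270,320))):
        k=box(g,org,*tb);rep(nm+" tray "+lb,g,k,11)
        k=box(g,(w[...,2]>50)&(w[...,2]<80),tb[0],tb[1],tb[2],tb[3]) if lb=="big" else None
        if k is not None and k.any(): rep(nm+" grip",g,k,63)
a=cv2.resize(S["c"][175:245,360:480],(720,420),interpolation=3)
cv2.imwrite("pics/crop.png",a)
```

```text
scene collar 395 z [ 7.8 26.5 39.3] rectC@z [ 420.6 -239.    40. ] rectworld ((421.82830810546875, -239.0603790283203), (46.58375930786133, 41.52214813232422), 22.533178329467773)
scene lens 64 z [93.2 95.  96.3] rectC@z [547.9  -3.9  95. ] rectworld ((547.4927978515625, -3.062310218811035), (20.912864685058594, 21.065593719482422), 17.92947769165039)
scene housing 1847 z [41.4 43.8 46. ] rectC@z [553.5  -3.8  45. ] rectworld ((552.2667236328125, -4.6439056396484375), (122.7432632446289, 119.34319305419922), 5.104934215545654)
scene tray big 747 z [ 7.6  9.9 13.4] rectC@z [467.  289.7  11. ] rectworld ((465.0855407714844, 291.7513732910156), (71.72386169433594, 131.40032958984375), 56.220706939697266)
scene grip 59 z [51.  60.9 63.4] rectC@z [466.  291.2  63. ] rectworld ((466.0076599121094, 291.2425537109375), (11.535737037658691, 39.09004211425781), 55.7567138671875)
scene tray small 341 z [ 4.5  7.1 15.4] rectC@z [460.2 463.4  11. ] rectworld ((459.88897705078125, 463.9314270019531), (92.1827163696289, 54.007102966308594), 70.31532287597656)
top collar 139 z [21.4 37.3 42.5] rectC
[... 291 characters left out ...]
.75042724609375)
top housing 1783 z [40.3 44.2 48.6] rectC@z [545.   -2.6  45. ] rectworld ((545.5933837890625, -2.1019210815429688), (119.81600189208984, 119.41561889648438), 5.329104423522949)
top tray big 903 z [ 6.1 10.4 15.1] rectC@z [459.9 293.6  11. ] rectworld ((460.4297180175781, 293.6328125), (72.6324691772461, 127.68106079101562), 56.49465560913086)
top grip 73 z [53.3 61.4 65.8] rectC@z [460.6 294.2  63. ] rectworld ((460.65643310546875, 294.1767883300781), (12.2802734375, 34.37377166748047), 55.037296295166016)
top tray small 503 z [ 3.6  7.8 12.2] rectC@z [451.4 467.8  11. ] rectworld ((451.634521484375, 467.584228515625), (91.84423828125, 51.53093719482422), 70.31034851074219)
```

View pics/crop.png

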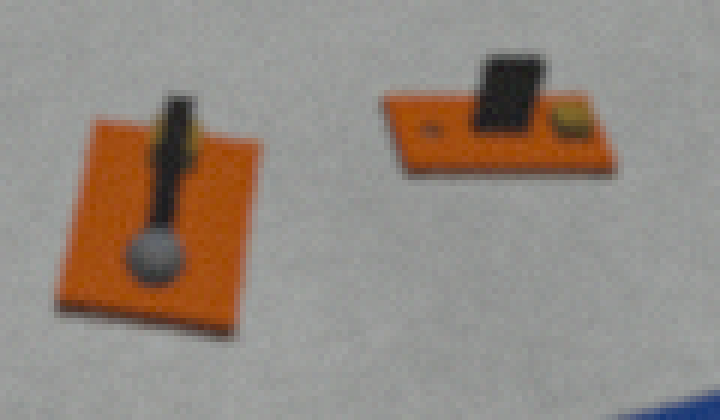

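The crop shows the larger tray (131 x 72 mm, ball in its pocket at crop (155,255)) on the left. The one on the right at (500,135) is smaller (92 x 53 mm) with no ball, so the left one is right. Next I go above the blue collar.

{"api": "servo_tool", "payload": {"steps": [[[0.018, 0.03, 0], [0, 0, 0], 1], [[0.018, 0.03, 0], [0, 0, 0], 1], [[0.018, 0.03, 0], [0, 0, 0], 1], [[0.018, 0.03, 0], [0, 0, 0], 1], [[0.018, 0.03, 0], [0, 0, 0], 1], [[0.018, 0.03, 0], [0, 0, 0], 1], [[0.018, 0.03, 0], [0, 0, 0], 1], [[0.018, 0.03, 0], [0, 0, 0], 1]]}}

```text
t: 0.77
ee_pos: [355.6, -346.5, 222.5]
orientation: [-3.095, -0.538, 0.0]
ft_force: [0.4, -0.2, -0.2]
width: 88.0
grasp_force: 0.0
```

{"api": "servo_tool", "payload": {"steps": [[[0.015, 0.025, 0], [0, 0, 0], 1], [[0.015, 0.025, 0], [0, 0, 0], 1], [[0.015, 0.025, 0], [0, 0, 0], 1], [[0.01, 0.02, 0], [0, 0, 0], 1], [[0.007, 0.015, 0], [0, 0, 0], 1], [[0, 0, 0], [0, 0, 0], 1], [[0, 0, 0], [0, 0, 0], 1], [[0, 0, 0], [0, 0, 0], 1]]}}

```text
t: 1.43
ee_pos: [417.0, -238.6, 222.6]
orientation: [3.095, 0.539, -0.001]
ft_force: [-0.1, 0.5, -0.2]
width: 87.9
grasp_force: 0.0
```

Run:
```python
from h import *
s=sensors.get_obs();print(s["t"],s["ee_pos"],s["orientation"],s["ft_force"])
g=grab("wrist"); np.savez("/tmp/w1.npz",**g); cv2.imwrite("pics/w1.png",g["c"]); print(g["f"],g["M"].round(2))
w=cloud(g); h=cv2.cvtColor(g["c"],cv2.COLOR_BGR2HSV)
m=(h[...,0]>100)&(h[...,0]<130)&(h[...,1]>90)&(h[...,2]>25)
n,l,st,c=cv2.connectedComponentsWithStats(m.astype(np.uint8))
for i in range(1,n):
    if st[i,4]>300: print(st[i],c[i],np.nanpercentile(w[l==i],[5,50,95],axis=0).round(1))
```

```text
1.4333 [ 417.04355173 -238.56275203  222.5619076 ] [ 3.09489907e+00  5.39305559e-01 -5.12789935e-04] [-0.12797922  0.51921141 -0.163197  ]
425.1949634941006 [[ 3.4000e-01 -9.1000e-01 -2.3000e-01  4.7969e+02]
 [-9.4000e-01 -3.3000e-01 -8.0000e-02 -2.1654e+02]
 [-0.0000e+00  2.4000e-01 -9.7000e-01  3.8406e+02]
 [ 0.0000e+00  0.0000e+00  0.0000e+00  1.0000e+00]]
[289 195  54  54 879] [315.83162685 221.42775882] [[ 395.4 -260.6   37.4]
 [ 416.1 -240.4   39.1]
 [ 436.2 -220.7   40.4]]
```

View pics/w1.png

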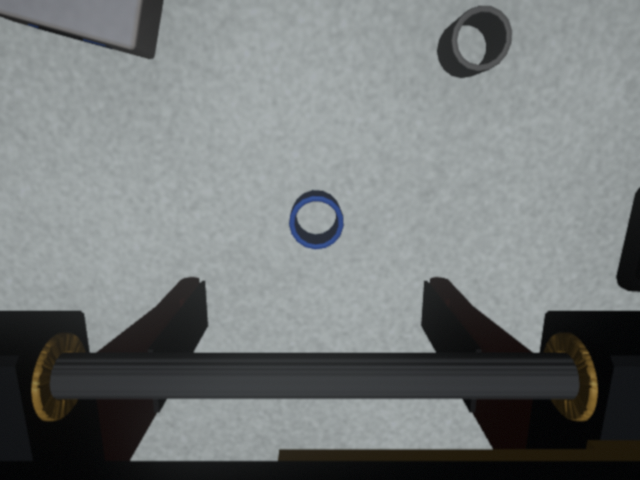

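The wrist view shows the blue collar at (316,221) and the grey one at (482,42). The collar's rim sits at z≈39, centred at about (416,-240.5).

{"api": "servo_tool", "payload": {"steps": [[[-0.001, -0.002, -0.025], [0, 0, 0], 1], [[0, 0, -0.03], [0, 0, 0], 1], [[0, 0, -0.03], [0, 0, 0], 1], [[0, 0, -0.03], [0, 0, 0], 1], [[0, 0, -0.03], [0, 0, 0], 1], [[0, 0, -0.03], [0, 0, 0], 1], [[0, 0, -0.02], [0, 0, 0], 1], [[0, 0, -0.0195], [0, 0, 0], 1]]}}

```text
t: 2.15
ee_pos: [415.3, -241.0, 6.5]
orientation: [-3.095, -0.536, 0.002]
ft_force: [0.6, -0.5, 0.1]
width: 87.9
grasp_force: 0.0
```

{"api": "servo_tool", "payload": {"steps": [[[0, 0, 0], [0, 0, 0], 0.2], [[0, 0, 0], [0, 0, 0], -0.1], [[0, 0, 0], [0, 0, 0], -1], [[0, 0, 0], [0, 0, 0], -1], [[0, 0, 0], [0, 0, 0], -1], [[0, 0, 0], [0, 0, 0], -1], [[0, 0, 0], [0, 0, 0], -1], [[0, 0, 0], [0, 0, 0], -1]]}}

```text
t: 2.82
ee_pos: [416.7, -240.5, 8.9]
orientation: [3.094, 0.539, 0.001]
ft_force: [-0.4, -0.5, 7.3]
width: 44.4
grasp_force: 30.0
```

{"api": "servo_tool", "payload": {"steps": [[[0, 0, 0.01], [0, 0, 0], -1], [[0, 0, 0.025], [0, 0, 0], -1], [[0, 0, 0.035], [0, 0, 0], -1], [[0, 0, 0.035], [0, 0, 0], -1], [[0, 0.015, 0.035], [0, 0, 0], -1], [[0.005, 0.02, 0.03], [0, 0, 0], -1], [[0.005, 0.025, 0.02], [0, 0, 0], -1], [[0.005, 0.03, 0.01], [0, 0, 0], -1]]}}

```text
t: 3.48
ee_pos: [432.6, -150.3, 211.9]
orientation: [3.093, 0.536, 0.008]
ft_force: [0.5, -1.0, 0.3]
width: 44.9
grasp_force: 30.0
```

{"api": "servo_tool", "payload": {"steps": [[[0.005, 0.03, 0], [0, 0, 0], -1], [[0.005, 0.025, 0], [0, 0, 0], -1], [[0.005, 0.02, 0], [0, 0, 0], -1], [[0.005, 0.015, 0], [0, 0, 0], -1], [[0.005, 0.01, 0], [0, 0, 0], -1], [[0, 0, 0], [0, 0, 0], -1], [[0, 0, 0], [0, 0, 0], -1], [[0, 0, 0], [0, 0, 0], -1]]}}

```text
t: 4.15
ee_pos: [456.0, -50.7, 208.2]
orientation: [3.095, 0.539, -0.001]
ft_force: [-0.7, -0.2, 0.4]
width: 45.1
grasp_force: 30.0
```

Run:
```python
from h import *
s=sensors.get_obs();print(s["t"],s["ee_pos"],s["orientation"],s["ft_force"],s["width"])
g=grab("wrist"); np.savez("/tmp/w2.npz",**g); cv2.imwrite("pics/w2.png",g["c"])
w=cloud(g); z=w[...,2]
for lo,hi in((85,105),(36,54)):
    m=(z>lo)&(z<hi)
    n,l,st,c=cv2.connectedComponentsWithStats(m.astype(np.uint8))
    for i in range(1,n):
        if st[i,4]>200: print(lo,st[i],c[i],np.nanpercentile(w[l==i],[2,50,98],axis=0).round(1).tolist(), cv2.minAreaRect(w[l==i][:,:2].astype(np.float32)))
```

```text
4.15 [455.98103695 -50.71974442 208.21499727] [ 3.09493691e+00  5.38689225e-01 -5.92941274e-04] [-0.69503229 -0.17654558  0.35914582] 45.1401699386246
85 [ 275   57   38   40 1192] [293.26677852  76.63758389] [[537.1, -14.9, 93.7], [547.5, -4.6, 95.2], [557.5, 5.7, 96.8]] ((547.395263671875, -4.684294700622559), (22.380470275878906, 22.523439407348633), 19.315296173095703)
36 [  199     0   200   187 26335] [297.42521359  85.54266186] [[489.4, -62.0, 41.3], [546.9, -6.5, 44.3], [604.6, 53.8, 46.0]] ((545.8001708984375, 2.12042236328125), (122.05155944824219, 133.64329528808594), 5.134049415588379)
```

View pics/w2.png

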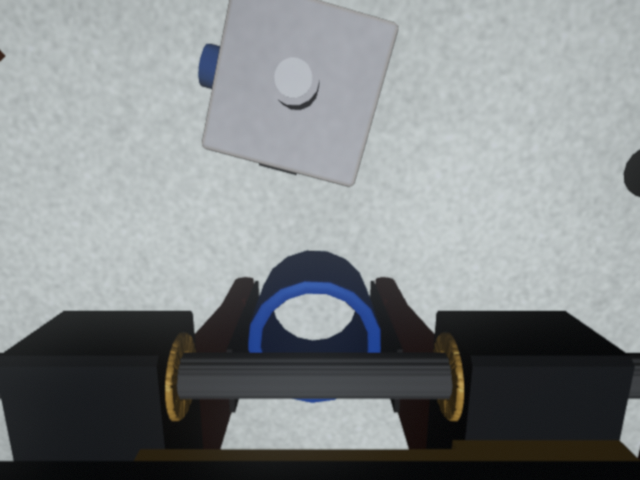

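The view shows the lens top at (295,78) and the held collar's rim around (315,335). Next I fit the rim to get the collar-to-tool offset.

Run:
```python
from h import *
from scipy.optimize import least_squares
g=dict(np.load("/tmp/w2.npz")); h=cv2.cvtColor(g["c"],cv2.COLOR_BGR2HSV)
m=(h[...,0]>100)&(h[...,0]<130)&(h[...,1]>120)&(h[...,2]>110); m[:270]=0; m[352:]=0
w=cloud(g)[m]; print(m.sum(),np.nanpercentile(w,[5,50,95],axis=0))
v,u=np.nonzero(m); Z=np.nanmedian(w[:,2])
p=np.array([plane(g,a,b,Z)[:2] for a,b in zip(u,v)])
# ring: outer radius 23 & inner 18 -> mean radius 20.5
r=least_squares(lambda q:np.hypot(p[:,0]-q[0],p[:,1]-q[1])-q[2],[456,-50,20.5],loss="soft_l1"); print(r.x, Z)
r2=least_squares(lambda q:np.hypot(p[:,0]-q[0],p[:,1]-q[1])-20.5,[456,-50],loss="soft_l1"); print(r2.x)
# lens top face by colour on plane z=95
gray=g["c"].max(2); k=np.zeros_like(m); 
z=cloud(g)[...,2]; k=(z>88)&(z<103); k[:50]=0;k[110:]=0;k[:,:270]=0;k[:,320:]=0
cs,_=cv2.findContours(k.astype(np.uint8),0,1); c=max(cs,key=cv2.contourArea)[:,0]
q=np.array([plane(g,a,b,95)[:2] for a,b in c]); print("lens",cv2.minEnclosingCircle(q.astype(np.float32)),np.median(z[k]))
```

```text
2372 [[448.64104184 -70.20227105 237.51102584]
 [468.23252289 -44.84402478 238.54527703]
 [475.68863825 -30.73723633 239.50163942]]
[454.88298135 -51.49370121  20.22626376] 238.5452770256528
[454.5578449  -51.61076448]
lens ((547.2493896484375, -4.570101261138916), 11.501133918762207) 95.21325595464083
```

Run:
```python
from h import *
g=dict(np.load("/tmp/w2.npz")); w=cloud(g)
print("row"); 
for u in range(262,334,3): print(u,w[77,u].round(1),g["c"][77,u])
print("col")
for v in range(44,122,3): print(v,w[v,294].round(1),g["c"][v,294])
cv2.imwrite("pics/lens.png",cv2.resize(g["c"][30:130,240:360],(720,600),interpolation=2))
```

```text
row
262 [544.8  20.8  45.4] [173 166 163]
265 [545.6  19.   44.2] [172 166 163]
268 [546.4  17.   43.6] [173 166 163]
271 [547.1  14.9  44.3] [170 165 162]
274 [547.8  12.9  44. ] [183 176 173]
277 [543.9   4.6  95.3] [193 186 183]
280 [544.6   3.1  93.7] [193 187 183]
283 [545.1   1.2  95.2] [193 187 182]
286 [545.6  -0.6  96.4] [193 186 183]
289 [546.4  -2.2  94.7] [193 187 182]
292 [546.9  -4.   95.7] [194 188 183]
295 [547.5  -5.7  96. ] [193 186 182]
298 [548.1  -7.4  96.2] [193 187 182]
301 [548.8  -9.   94.9] [193 186 182]
304 [549.4 -10.8  95.1] [193 188 183]
307 [549.9 -12.5  96.4] [193 188 184]
310 [550.7 -14.2  94.9] [193 187 182]
313 [557.4 -13.5  43.4] [176 169 166]
316 [558.  -15.6  44.7] [174 168 164]
319 [558.9 -17.5  43.1] [174 168 165]
322 [559.5 -19.6  44.6] [175 168 165]
325 [560.3 -21.6  44.1] [174 167 164]
328 [561.  -23.7  44. ] [173 167 164]
331 [561.6 -25.7  44.7] [173 166 163]
col
44 [573.3   6.5  44.6] [170 164 161]
47 [571.7   6.   43.4] [171 164 161]
50 [569.5   5.1  45. ] [170 164 161]
53 [567.8   4.6  44.4] [170 164 161]
56 [565.8   3.8  45.2] [175 168 165]
59 [557.   -1.7  94.8] [192 187 182]
62 [555.2  -2.4  96.1] [193 187 182]
65 [553.8  -2.8  95. ] [193 187 182]
68 [552.2  -3.4  95.3] [193 187 182]
71 [550.6  -3.9  94.9] [193 187 183]
74 [549.1  -4.4  93.7] [193 187 183]
77 [547.2  -5.2  96.5] [193 186 182]
80 [545.8  -5.6  94.8] [193 187 182]
83 [544.   -6.3  96.2] [194 188 183]
86 [542.5  -6.8  95.3] [194 188 183]
89 [540.9  -7.3  95.2] [193 188 183]
92 [539.3  -7.8  94.2] [194 188 183]
95 [537.7  -8.4  93.9] [194 189 184]
98 [539.2  -5.3  43.5] [175 169 166]
101 [537.2  -6.   43.3] [172 166 163]
104 [532.7 -10.1  93.7] [138 132 130]
107 [532.3  -8.8  64.8] [55 53 51]
110 [531.3  -8.1  43.8] [146 140 138]
113 [529.3  -8.8  44.2] [173 166 163]
116 [527.3  -9.5  44.7] [174 167 164]
119 [525.3 -10.2  44.3] [173 167 164]
```

View pics/lens.png

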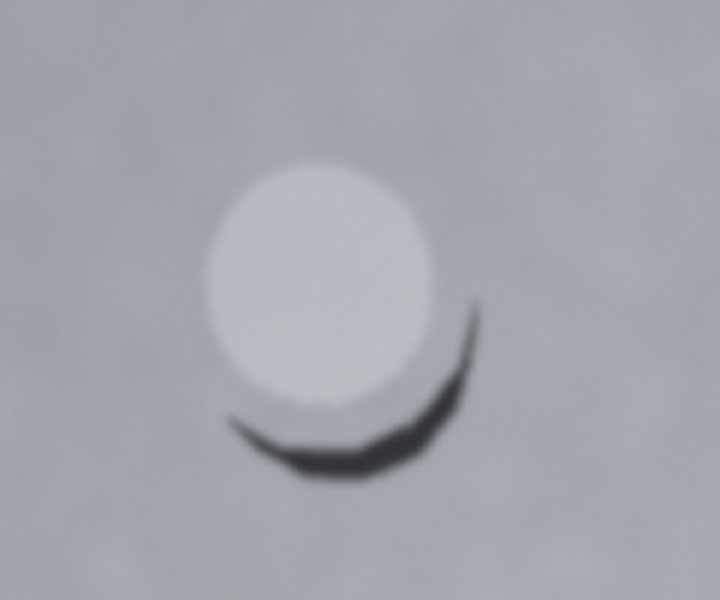

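The crop shows the bright lens disc at (320,285) and the dark barrel edge below it. The edge is 15.6 mm from the disc's centre, so the disc and the 32 mm barrel share a centre at (547.3,-4.6), z 95. Moving the collar over it takes about (+92.5,+46.7).

{"api": "servo_tool", "payload": {"steps": [[[0.015, 0.008, 0], [0, 0, 0], -1], [[0.025, 0.012, 0], [0, 0, 0], -1], [[0.025, 0.012, 0], [0, 0, 0], -1], [[0.017, 0.009, 0], [0, 0, 0], -1], [[0.0105, 0.0057, -0.015], [0, 0, 0], -1], [[0, 0, -0.035], [0, 0, 0], -1], [[0, 0, -0.03], [0, 0, 0], -1], [[0, 0, -0.015], [0, 0, 0], -1]]}}

```text
t: 4.87
ee_pos: [546.8, -4.3, 109.9]
orientation: [-3.094, -0.537, 0.007]
ft_force: [-1.5, 0.7, -0.8]
width: 44.9
grasp_force: 30.0
```

{"api": "servo_tool", "payload": {"steps": [[[0, 0, 0], [0, 0, 0], -1], [[0, 0, -0.001], [0, 0, 0], -1], [[0, 0, -0.002], [0, 0, 0], -1], [[0, 0, -0.002], [0, 0, 0], -1], [[0, 0, -0.002], [0, 0, 0], -1], [[0, 0, -0.002], [0, 0, 0], -1], [[0, 0, -0.002], [0, 0, 0], -1], [[0, 0, 0], [0, 0, 0], -1]]}}

```text
t: 5.53
ee_pos: [548.7, -3.5, 102.1]
orientation: [-3.095, -0.539, -0.0]
ft_force: [-1.0, -0.9, -1.0]
width: 45.0
grasp_force: 30.0
```

{"api": "servo_tool", "payload": {"steps": [[[0, 0, -0.002], [0, 0, 0], -1], [[0, 0, -0.002], [0, 0, 0], -1], [[0, 0, -0.002], [0, 0, 0], -1], [[0, 0, -0.002], [0, 0, 0], -1], [[0, 0, -0.001], [0, 0, 0], -1], [[0, 0, 0], [0, 0, 0], -1], [[0, 0, 0], [0, 0, 0], -1], [[0, 0, 0], [0, 0, 0], -1]]}}

```text
t: 6.2
ee_pos: [548.8, -3.5, 93.2]
orientation: [3.095, 0.539, 0.0]
ft_force: [-0.1, -0.0, -0.2]
width: 45.1
grasp_force: 30.0
```

{"api": "servo_tool", "payload": {"steps": [[[0, 0, -0.004], [0, 0, 0], -1], [[0, 0, -0.005], [0, 0, 0], -1], [[0, 0, -0.006], [0, 0, 0], -1], [[0, 0, -0.006], [0, 0, 0], -1], [[0, 0, -0.006], [0, 0, 0], -1], [[0, 0, -0.005], [0, 0, 0], -1], [[0, 0, -0.003], [0, 0, 0], -1], [[0, 0, 0], [0, 0, 0], -1]]}}

```text
t: 6.87
ee_pos: [548.2, -3.5, 57.2]
orientation: [-3.095, -0.539, 0.002]
ft_force: [-0.2, -0.5, -0.9]
width: 44.5
grasp_force: 30.0
```

{"api": "servo_tool", "payload": {"steps": [[[0, 0, 0], [0, 0, 0], -1], [[0, 0, -0.001], [0, 0, 0], -1], [[0, 0, -0.001], [0, 0, 0], -1], [[0, 0, -0.001], [0, 0, 0], -1], [[0, 0, -0.001], [0, 0, 0], -1], [[0, 0, 0], [0, 0, 0], -1], [[0, 0, 0], [0, 0, 0], -1], [[0, 0, 0], [0, 0, 0], -1]]}}

```text
t: 7.53
ee_pos: [548.8, -3.5, 54.2]
orientation: [3.095, 0.539, 0.0]
ft_force: [-0.2, -0.2, -1.1]
width: 44.4
grasp_force: 30.0
```

{"api": "servo_tool", "payload": {"steps": [[[0, 0, -0.0005], [0, 0, 0], -1], [[0, 0, -0.0005], [0, 0, 0], -1], [[0, 0, 0], [0, 0, 0], -1], [[0, 0, 0], [0, 0, 0], -1], [[0, 0, 0], [0, 0, 0], -0.1], [[0, 0, 0], [0, 0, 0], 0.2], [[0, 0, 0], [0, 0, 0], 0.6], [[0, 0, 0], [0, 0, 0], 1]]}}

```text
t: 8.2
ee_pos: [548.8, -3.5, 53.1]
orientation: [3.095, 0.539, 0.0]
ft_force: [0.5, -0.5, -0.2]
width: 61.7
grasp_force: 0.0
```

{"api": "servo_tool", "payload": {"steps": [[[0, 0, 0], [0, 0, 0], 1], [[0, 0, 0], [0, 0, 0], 1], [[0, 0, 0], [0, 0, 0], 1], [[0, 0, 0.01], [0, 0, 0], 1], [[0, 0, 0.03], [0, 0, 0], 1], [[0, 0, 0.035], [0, 0, 0], 1], [[0, 0, 0.04], [0, 0, 0], 1], [[0, 0, 0.04], [0, 0, 0], 1]]}}

```text
t: 8.87
ee_pos: [548.1, -3.5, 210.2]
orientation: [-3.095, -0.539, 0.001]
ft_force: [1.2, 0.1, 0.9]
width: 87.9
grasp_force: 0.0
```

{"api": "servo_tool", "payload": {"steps": [[[-0.005, 0.01, 0.02], [0, 0, 0], 1], [[-0.01, 0.025, 0.01], [0, 0, 0], 1], [[-0.01, 0.03, 0], [0, 0, 0], 1], [[-0.01, 0.025, 0], [0, 0, 0], 1], [[-0.005, 0.01, 0], [0, 0, 0], 1], [[0, 0, 0], [0, 0, 0], 1], [[0, 0, 0], [0, 0, 0], 1], [[0, 0, 0], [0, 0, 0], 1]]}}

```text
t: 9.53
ee_pos: [509.2, 95.8, 238.3]
orientation: [3.095, 0.539, 0.0]
ft_force: [-0.4, -0.3, -0.0]
width: 87.9
grasp_force: 0.0
```

Run:
```python
from h import *
s=sensors.get_obs();print(s["t"],s["ee_pos"],s["ft_force"],s["qpos"])
g=grab("wrist"); np.savez("/tmp/w3.npz",**g); cv2.imwrite("pics/w3.png",g["c"])
w=cloud(g); h=cv2.cvtColor(g["c"],cv2.COLOR_BGR2HSV)
m=(h[...,0]>100)&(h[...,0]<130)&(h[...,1]>120)&(h[...,2]>60)
n,l,st,c=cv2.connectedComponentsWithStats(m.astype(np.uint8))
for i in range(1,n):
    if st[i,4]>300: print(st[i],c[i],np.nanpercentile(w[l==i],[5,50,95],axis=0).round(1))
```

```text
9.5333 [509.17934972  95.75198856 238.29720456] [-0.41764627 -0.34917663 -0.01710247] [ 1.63149693e-01  2.46666295e-01  1.85021788e+00 -4.62954532e-04
  1.04450542e+00  1.38954706e+00]
[354 179  19  29 368] [363.41032609 192.63043478] [[531.9  57.1  32.6]
 [542.4  62.6  35.9]
 [552.   68.1  37.8]]
[ 425  194   60   59 1032] [453.07751938 222.68023256] [[527.7 -23.5  81.9]
 [548.1  -1.   84. ]
 [567.4  16.7  85.3]]
```

View pics/w3.png

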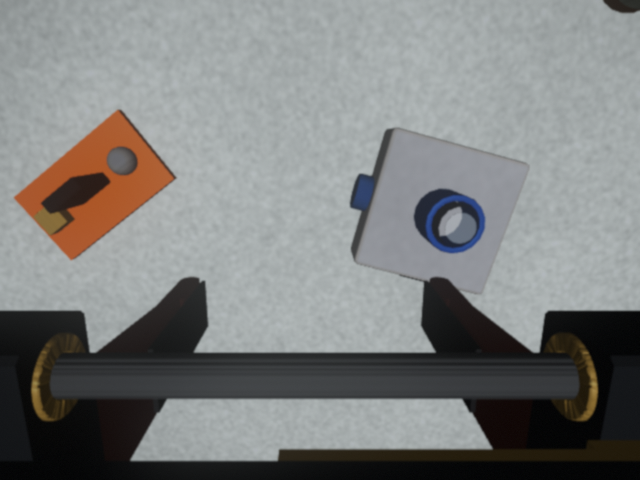

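The collar is home: its rim, at (453,222), reads z≈84 against 39 on the table, with the lens inside it. The tray is at (95,185) and the ball at (122,160). Next I turn about +126° while moving over the tray, because the other way round would pass joint 6's range.

{"api": "servo_tool", "payload": {"steps": [[[-0.003, 0.012, 0], [0, 0, 7], 1], [[-0.003, 0.012, 0], [0, 0, 7], 1], [[-0.003, 0.012, 0], [0, 0, 7], 1], [[-0.003, 0.012, 0], [0, 0, 7], 1], [[-0.003, 0.012, 0], [0, 0, 7], 1], [[-0.003, 0.012, 0], [0, 0, 7], 1], [[-0.003, 0.012, 0], [0, 0, 7], 1], [[-0.003, 0.012, 0], [0, 0, 7], 1]]}}

```text
t: 10.25
ee_pos: [485.3, 192.0, 238.0]
orientation: [2.475, 1.934, -0.001]
ft_force: [0.4, 0.3, -0.2]
width: 87.6
grasp_force: 0.0
```

{"api": "servo_tool", "payload": {"steps": [[[-0.003, 0.013, 0], [0, 0, 7], 1], [[-0.003, 0.013, 0], [0, 0, 7], 1], [[-0.003, 0.013, 0], [0, 0, 7], 1], [[-0.003, 0.013, 0], [0, 0, 7], 1], [[-0.003, 0.013, 0], [0, 0, 7], 1], [[-0.003, 0.013, 0], [0, 0, 7], 1], [[-0.003, 0.013, 0], [0, 0, 7], 1], [[-0.002, 0.01, 0], [0, 0, 7], 1]]}}

```text
t: 10.92
ee_pos: [462.4, 293.4, 237.9]
orientation: [-1.277, -2.87, 0.001]
ft_force: [0.3, -0.3, -0.2]
width: 87.7
grasp_force: 0.0
```

{"api": "servo_tool", "payload": {"steps": [[[0, 0, 0], [0, 0, 7], 1], [[0, 0, 0], [0, 0, 7], 1], [[0, 0, 0], [0, 0, 0], 1], [[0, 0, 0], [0, 0, 0], 1], [[0, 0, 0], [0, 0, 0], 1], [[0, 0, 0], [0, 0, 0], 1], [[0, 0, 0], [0, 0, 0], 1], [[0, 0, 0], [0, 0, 0], 1]]}}

```text
t: 11.58
ee_pos: [461.9, 293.4, 238.2]
orientation: [0.927, 3.002, 0.0]
ft_force: [-0.2, 0.5, -0.3]
width: 88.3
grasp_force: 0.0
```

Run:
```python
from h import *
s=sensors.get_obs();print(s["t"],s["ee_pos"],s["orientation"],s["ft_force"],s["qpos"].round(2))
ty=R.from_rotvec(s["orientation"]).as_matrix()[:,1];print("tool y deg",np.degrees(np.arctan2(ty[1],ty[0])))
g=grab("wrist"); np.savez("/tmp/w4.npz",**g); cv2.imwrite("pics/w4.png",g["c"])
w=cloud(g); h=cv2.cvtColor(g["c"],cv2.COLOR_BGR2HSV); z=w[...,2]
d=np.hypot(w[...,0]-463,w[...,1]-293)
org=(h[...,0]<20)&(h[...,1]>150)&(h[...,2]>90)&(d<110)
P=lambda m:cv2.minAreaRect(w[m][:,:2].astype(np.float32))
v,u=np.nonzero(org); q=np.array([plane(g,a,b,11)[:2] for a,b in zip(u,v)],np.float32)
print("tray",org.sum(),np.nanmedian(z[org]),cv2.minAreaRect(q))
m=(z>57)&(z<70)&(d<60); v,u=np.nonzero(m); q=np.array([plane(g,a,b,63)[:2] for a,b in zip(u,v)],np.float32)
print("grip",m.sum(),np.median(z[m]),cv2.minAreaRect(q))
ball=(z>26)&(z<40)&(d<70)&(d>25)
n,l,st,c=cv2.connectedComponentsWithStats(ball.astype(np.uint8))
for i in range(1,n):
    if st[i,4]>40: print("ball?",st[i],c[i],np.nanmedian(w[l==i],axis=0),np.nanmax(z[l==i]))
```

```text
11.5833 [461.89024675 293.35551152 238.18074078] [9.26885575e-01 3.00169095e+00 4.30614982e-05] [-0.21910522  0.46006516 -0.25498291] [ 0.54  0.29  1.79 -0.    1.06 -0.43]
tool y deg 55.679899237976144
tray 9083 10.322904176860732 ((527.4554443359375, 249.5325927734375), (584.8050537109375, 286.5398864746094), 55.69694900512695)
grip 659 62.06100737122432 ((460.1709289550781, 294.0180969238281), (11.391111373901367, 35.947837829589844), 55.724945068359375)
ball? [302 245  24  24 435] [313.46666667 256.57241379] [494.26989937 271.14718185  30.14979566] 33.99534186212367
```

View pics/w4.png

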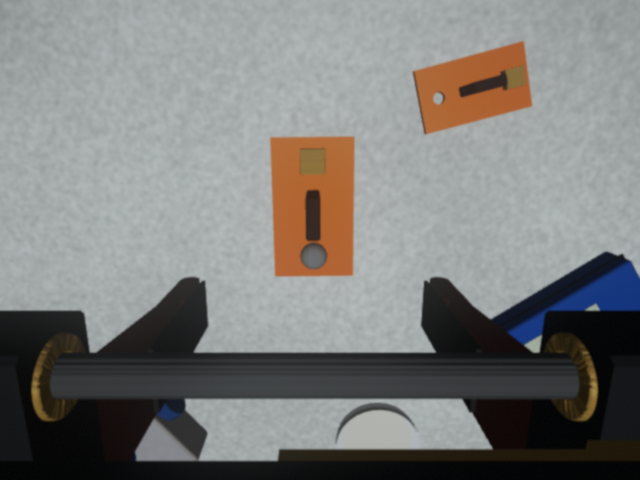

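The tray lies at (313,205), with the grip at (313,215) and the ball at (313,256). The ball is 41 mm from the grip, and the tool's y matches the grip's thickness direction. The smaller, empty tray is at (475,85). Going down now.

{"api": "servo_tool", "payload": {"steps": [[[-0.0017, 0.0006, -0.02], [0, 0, 0], 1], [[0, 0, -0.03], [0, 0, 0], 1], [[0, 0, -0.035], [0, 0, 0], 1], [[0, 0, -0.035], [0, 0, 0], 1], [[0, 0, -0.035], [0, 0, 0], 1], [[0, 0, -0.03], [0, 0, 0], 1], [[0, 0, -0.017], [0, 0, 0], 1], [[0, 0, -0.008], [0, 0, 0], 1]]}}

```text
t: 12.3
ee_pos: [458.6, 293.3, 25.5]
orientation: [-0.925, -3.0, 0.005]
ft_force: [0.6, 0.2, 0.4]
width: 87.9
grasp_force: 0.0
```

{"api": "servo_tool", "payload": {"steps": [[[0, 0, 0], [0, 0, 0], 0.6], [[0, 0, 0], [0, 0, 0], 0.2], [[0, 0, 0], [0, 0, 0], -0.1], [[0, 0, 0], [0, 0, 0], -0.3], [[0, 0, 0], [0, 0, 0], -0.45], [[0, 0, 0], [0, 0, 0], -0.55], [[0, 0, 0], [0, 0, 0], -0.6], [[0, 0, 0], [0, 0, 0], -0.65]]}}

```text
t: 12.97
ee_pos: [460.2, 294.2, 28.6]
orientation: [0.925, 3.002, 0.001]
ft_force: [0.5, -0.5, 0.8]
width: 37.9
grasp_force: 0.0
```

{"api": "servo_tool", "payload": {"steps": [[[0, 0, 0], [0, 0, 0], -0.69], [[0, 0, 0], [0, 0, 0], -0.72], [[0, 0, 0], [0, 0, 0], -0.75], [[0, 0, 0], [0, 0, 0], -0.85], [[0, 0, 0], [0, 0, 0], -1], [[0, 0, 0], [0, 0, 0], -1], [[0, 0, 0], [0, 0, 0], -1], [[0, 0, 0], [0, 0, 0], -1]]}}

```text
t: 13.63
ee_pos: [459.9, 294.0, 28.1]
orientation: [-0.925, -3.002, 0.001]
ft_force: [-0.3, -0.5, -0.4]
width: 12.1
grasp_force: 30.0
```

Grasped at 12.1 mm. Now a gentle lift, then a smooth carry; the total shift is (+52.9,-274,+148.6).

{"api": "servo_tool", "payload": {"steps": [[[0, 0, 0.002], [0, 0, 0], -1], [[0, 0, 0.004], [0, 0, 0], -1], [[0, 0, 0.006], [0, 0, 0], -1], [[0, 0, 0.008], [0, 0, 0], -1], [[0, 0, 0.01], [0, 0, 0], -1], [[0, 0, 0.012], [0, 0, 0], -1], [[0, 0, 0.013], [0, 0, 0], -1], [[0, 0, 0.013], [0, 0, 0], -1]]}}

```text
t: 14.3
ee_pos: [460.2, 294.2, 97.9]
orientation: [0.925, 3.002, 0.001]
ft_force: [0.0, 0.2, -2.9]
width: 11.6
grasp_force: 30.0
```

{"api": "servo_tool", "payload": {"steps": [[[0, 0, 0.013], [0, 0, 0], -1], [[0, 0, 0.013], [0, 0, 0], -1], [[0, 0, 0.013], [0, 0, 0], -1], [[0, 0, 0.012], [0, 0, 0], -1], [[0, 0, 0.01], [0, 0, 0], -1], [[0, 0, 0.008], [0, 0, 0], -1], [[0, 0, 0.006], [0, 0, 0], -1], [[0, 0, 0.0036], [0, 0, 0], -1]]}}

```text
t: 14.97
ee_pos: [460.2, 294.2, 175.7]
orientation: [0.925, 3.002, 0.001]
ft_force: [-0.1, -0.3, -3.0]
width: 11.5
grasp_force: 30.0
```

{"api": "servo_tool", "payload": {"steps": [[[0.0002, -0.001, 0.002], [0, 0, 0], -1], [[0.0005, -0.0025, 0], [0, 0, 0], -1], [[0.0008, -0.004, 0], [0, 0, 0], -1], [[0.001, -0.0055, 0], [0, 0, 0], -1], [[0.0015, -0.007, 0], [0, 0, 0], -1], [[0.0016, -0.0085, 0], [0, 0, 0], -1], [[0.002, -0.01, 0], [0, 0, 0], -1], [[0.0022, -0.0115, 0], [0, 0, 0], -1]]}}

```text
t: 15.63
ee_pos: [470.0, 243.0, 176.6]
orientation: [-0.925, -3.002, 0.0]
ft_force: [0.6, -0.5, -2.5]
width: 12.2
grasp_force: 30.0
```

{"api": "servo_tool", "payload": {"steps": [[[0.0025, -0.013, 0], [0, 0, 0], -1], [[0.0025, -0.013, 0], [0, 0, 0], -1], [[0.0025, -0.013, 0], [0, 0, 0], -1], [[0.0025, -0.013, 0], [0, 0, 0], -1], [[0.0025, -0.013, 0], [0, 0, 0], -1], [[0.0025, -0.013, 0], [0, 0, 0], -1], [[0.0025, -0.013, 0], [0, 0, 0], -1], [[0.0025, -0.013, 0], [0, 0, 0], -1]]}}

```text
t: 16.3
ee_pos: [490.0, 138.5, 176.8]
orientation: [0.926, 3.002, 0.0]
ft_force: [0.4, -0.0, -2.4]
width: 11.8
grasp_force: 30.0
```

{"api": "servo_tool", "payload": {"steps": [[[0.0025, -0.013, 0], [0, 0, 0], -1], [[0.0025, -0.013, 0], [0, 0, 0], -1], [[0.0025, -0.013, 0], [0, 0, 0], -1], [[0.0023, -0.012, 0], [0, 0, 0], -1], [[0.0021, -0.011, 0], [0, 0, 0], -1], [[0.0019, -0.01, 0], [0, 0, 0], -1], [[0.0017, -0.009, 0], [0, 0, 0], -1], [[0.0015, -0.008, 0], [0, 0, 0], -1]]}}

```text
t: 16.97
ee_pos: [507.0, 50.1, 176.8]
orientation: [-0.925, -3.002, 0.0]
ft_force: [-0.2, -1.0, -3.4]
width: 11.7
grasp_force: 30.0
```

{"api": "servo_tool", "payload": {"steps": [[[0.0014, -0.007, 0], [0, 0, 0], -1], [[0.0012, -0.006, 0], [0, 0, 0], -1], [[0.001, -0.005, 0], [0, 0, 0], -1], [[0.0008, -0.004, 0], [0, 0, 0], -1], [[0.0006, -0.003, 0], [0, 0, 0], -1], [[0.0004, -0.002, 0], [0, 0, 0], -1], [[0.0002, -0.001, 0], [0, 0, 0], -1], [[0, 0, 0], [0, 0, 0], -1]]}}

```text
t: 17.63
ee_pos: [512.5, 23.1, 176.8]
orientation: [-0.925, -3.002, -0.0]
ft_force: [-0.2, 0.1, -3.0]
width: 11.6
grasp_force: 30.0
```

Run:
```python
from h import *
s=sensors.get_obs();print(s["t"],s["ee_pos"],s["ft_force"])
g=grab("wrist"); np.savez("/tmp/w5.npz",**g); a=g["c"]
w=cloud(g); z=w[...,2]
ball=(z>172)&(z<190); ball[:, :]&=np.hypot(w[...,0]-547,w[...,1]+4)<25
if ball.any():
    p=w[ball]; c=p-g["M"][:3,3]
    A=np.c_[2*p,np.ones(len(p))]; x=np.linalg.lstsq(A,(p**2).sum(1),rcond=None)[0]; print("n",len(p),"sphere",x[:3],np.sqrt(x[3]+x[:3]@x[:3]),"top",np.percentile(p,[2,50,98],axis=0).round(1))
h=cv2.cvtColor(a,cv2.COLOR_BGR2HSV); o=(h[...,0]<20)&(h[...,1]>150)&(h[...,2]>90)&(z>120)&(z<190)
p=w[o]; A=np.c_[p[:,:2],np.ones(len(p))]; print("tray plane",o.sum(),np.linalg.lstsq(A,p[:,2],rcond=None)[0],np.median(p[:,2]))
s2=grab("scene")["c"][130:330,180:430]
cv2.imwrite("pics/w5.png",np.hstack([cv2.resize(a,(400,300)),cv2.resize(s2,(400,300),interpolation=3)]))
```

```text
17.6333 [512.49370877  23.08797834 176.7693905 ] [-0.21275903  0.13151595 -2.95685072]
n 614 sphere [548.85505518  -0.91740429 171.16492023] 10.659578865571318 top [[544.6  -9.9 176.4]
 [550.4  -2.1 180.3]
 [557.5   5.1 182.4]]
tray plane 22908 [-2.65632505e-03  4.17167205e-03  1.60549655e+02] 159.0805843404018
```

View pics/w5.png

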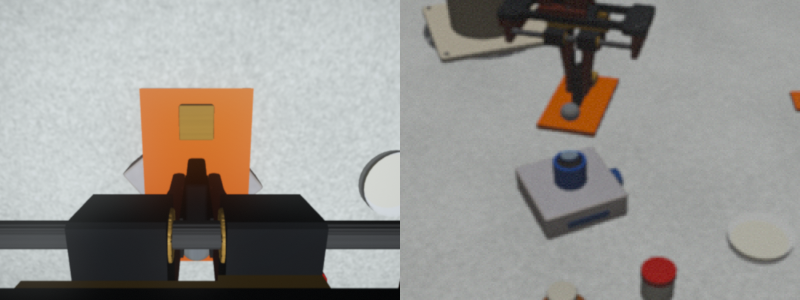

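The tray is level and the ball is in its pocket (right half, (570,112)). The collar is seated at (570,170) and everything else is untouched. Fine trim of -3 mm in y.

{"api": "servo_tool", "payload": {"steps": [[[0, -0.0005, 0], [0, 0, 0], -1], [[0, -0.001, 0], [0, 0, 0], -1], [[0, -0.001, 0], [0, 0, 0], -1], [[0, -0.0005, 0], [0, 0, 0], -1], [[0, 0, 0], [0, 0, 0], -1], [[0, 0, 0], [0, 0, 0], -1], [[0, 0, 0], [0, 0, 0], -1], [[0, 0, 0], [0, 0, 0], -1]]}}

```text
t: 18.4
ee_pos: [512.5, 20.1, 176.8]
orientation: [-0.925, -3.002, -0.0]
ft_force: [0.5, -0.2, -3.0]
width: 11.9
grasp_force: 30.0
```

{"api": "servo_tool", "payload": {"steps": [[[0, 0, 0], [0, 0, 0], -1], [[0, 0, 0], [0, 0, 0], -1], [[0, 0, 0], [0, 0, 0], -1], [[0, 0, 0], [0, 0, 0], -1], [[0, 0, 0], [0, 0, 0], -1], [[0, 0, 0], [0, 0, 0], -1], [[0, 0, 0], [0, 0, 0], -1], [[0, 0, 0], [0, 0, 0], -1]]}}

```text
t: 19.07
ee_pos: [512.5, 20.1, 176.8]
orientation: [0.925, 3.002, 0.0]
ft_force: [-0.3, -0.1, -1.8]
width: 12.1
grasp_force: 30.0
```

Run:
```python
from workcell import sensors, close_job
s=sensors.get_obs();print(s["ee_pos"],s["width"],s["ft_force"]); print(close_job())
```

```text
[512.49558882  20.1162141  176.78136669] 12.136010661883947 [-0.29643623 -0.11506796 -1.84708462]
the job is handed in; nothing more can be done
None
```

The job is handed in at about 19 s: the blue collar is seated on the housing, and the arm is still holding the tray level with the ball in its pocket, about 75 mm above the lens face and within about 2 mm of its axis by my measurements; no verdict was returned.

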